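# Close and grease the slab roller's bearing block

## Task

Lower the holed cover plate over the two locating pins of the bearing block until it lies flush, and let go of it. Then take the small push grease gun from its wooden stand, press its open nose squarely onto the tilted grease nipple until the nipple snaps in, and finish while still gripping the gun and holding the nipple pressed in against its spring. Leave the other things on the table where they are.

Things in the scene. Friction and masses are not known exactly. Their poses are not given: they have to be found in the camera images.
- block: Bearing block fixed to the table: dark base 200 (x) x 120 (y) x 14 mm. On its +x half a grey housing 90 x 112, its flat top (the seat) 60 mm above the table with two upright steel pins; on its -x half a lower sloped shoulder with the steel nipple, leaning 0.38 rad from vertical towards the block's -x. Origin: centre of the underside, z up; turned up to 0.4 rad either way.
- seat (a point): Centre of the flat top of the housing, midway between the two pins, at (50, 0, 60) mm in the block's frame; axes as the block's (z up). The pins are 10 mm across, 14 mm high with tapered tips, at 35 mm to either side along y.
- cover: Loose aluminium plate 84 (x) x 110 (y) x 8 mm, 0.25-0.5 kg, flat on the board, turned up to 0.8 rad. Two through holes 12 mm across at x = 0, y = -35 and +35. Dark upright grip bar in its middle: 14 thick (x), 36 long (y), top 44 above the underside. Origin: centre of the underside, z up. Fits the pins either way round; seated, its origin is at the seat, axes in line.
- board: Plywood board 150 x 150 x 12 mm fixed to the table, on which the cover lies at the start. Origin: centre of the underside.
- stand: Wooden stand 80 x 80 x 50 mm, fixed, with an upright hole 30 mm across, 48 mm deep in the middle of its top; the gun hangs in it by its collar. Origin: centre of the underside.
- gun: Loose push grease gun, round, 120 mm long, 0.2 kg: steel nose 26 across at the mouth, 21 behind it, z = 0 to 45; dark collar 42 across, z = 45 to 51; plain aluminium barrel 34 across, z = 51 to 120 (grip here). Origin: centre of the nose's open mouth, z along the axis to the barrel's closed end. At the start upright, collar resting on the stand, mouth 5 mm above the table.
- gun_socket (a point): Floor of the socket in the gun's nose, on the axis 16 mm inside the mouth; axes as the gun's. The socket is 15 mm across, flared to 20 mm at the mouth.
- nipple_tip (a point): Centre of the flat tip of the steel nipple; z is the nipple's axis, out of the block (leaning 0.38 rad from vertical). Head 12 mm across, tip 26 mm beyond the sloped face when not pressed; it moves with the nipple. When the gun is seated the socket floor touches the tip and the gun's z lies along this z.
- nipple (a joint): How far the nipple is pushed in along its axis: 0 out, 0.0065 m at the stop. It gives only above about 12 N, then snaps in as the push needed falls steadily to about 5 N at the stop. It springs back out when let go; snapped in means deeper than 4.5 mm.
- tub: Bystander, loose, leave alone: white lidded glaze tub, 64 across, 75 tall (mm). Origin: on its underside.
- bowl: Bystander, loose, leave alone: small blue-glazed bowl, 96 across, 45 tall (mm). Origin: on its underside.
- beaker: Bystander, loose, leave alone: white ceramic cup without a handle, 66 across, 85 tall (mm). Origin: on its underside.
- spatula: Bystander, loose, leave alone: spatula lying flat (mm). Origin: on its underside.
- wrench: Bystander, loose, leave alone: steel wrench lying flat (mm). Origin: on its underside.
- prop: Bystander, loose, leave alone: terracotta kiln prop, upright cylinder 44 across, 60 tall (mm). Origin: on its underside.
- tile: Bystander, loose, leave alone: square terracotta test tile, 70 x 70 x 9, lying flat (mm). Origin: on its underside.
There are look-alikes about, which are no part of the job. What is shaped like the gun but purple or red is not meant. Of the things that look like the stand, the larger one is meant.

How it is judged:
By the outcome, as a careful person would: the job done as asked, in the order asked, and still so for the second after the job is handed in, while the arm keeps its last pose, push and grip.
It also fails if it takes over 66 s, if anything falls off the work surface, if the arm or the gripper's body presses on something with over 40 N, if the wrist force passes 120 N, or if a joint passes its speed limit or range.

## Robot

A 6-joint arm with a two-finger parallel gripper is mounted at the origin on the work surface. World frame = base frame: x ahead of the robot, y to its left, z up, the work surface at z = 0. Lengths are in mm, angles in rad, forces in N, time in s.
With the tool pointing down it reaches from about 275 to 1000 mm from the base axis. Payload 8.4 kg.
Tool frame: the origin (TCP) lies at the very end of the fingers, on their centre line; the grasp point (between the pads) lies 19 mm behind it; z points along the fingers, y is the line along which they close (so a half turn about z gives the same grasp; the last joint's range is limited). The gripper opens to 85 mm and grips with 20 to 120 N. Pads are 22 mm wide; open, the fingers measure 114 mm over their backs; the gripper's body (76 mm by 85 mm) begins 54 mm behind the grasp point. The pads swing forward as they close: fully open they stand 13 mm farther back than shut.
Start: joints at [-1.176, 0.353, 1.633, -0, 1.155, -0.002], TCP at [241.542, -576.442, 231.281] pointing down, gripper open.
Joint ranges: [-2.63, 2.63], [-0.92, 2.1], [0.06, 2.66], [-1.3, 4.44], [0, 2.69], [-3.02, 3.02]. Speed limits (rad/s): [2.22, 2.22, 2.79, 3.14, 3.14, 3.14].

## Interface

Orientations are given as [roll, pitch, yaw] about the fixed x, y, z axes, in that order (R = Rz(yaw) Ry(pitch) Rx(roll)).
In Python, from rig import sensors, grab_frame, camera_params, order gives the robot as it stands. The module is installed in compiled form; this text tells all that it offers.
- The arm moves only by the tool move_arm, never from a script. Its argument "motion" is a list of rows, each a list of 7 numbers: the turn, a rotation vector about the tool's x, y, z in parts of the range, where 1.0 means 2 rad, then the shift along the tool's x, y, z in a scale on which 1.0 is 1000 mm, then the finger opening in m, from 0 to 0.0854. A call has 1 to 8 rows; each row is the pose to reach, as a shift and turn from the pose commanded when the call began, along the tool's axes at that moment; what a row does not reach only later rows make up. A row lasts 1/8 s, in which the tool goes at most 62.5 mm and 10.7 degrees, less where a joint would pass 70% of its speed; a pose out of reach is approached as far as the arm can. No shift or turn number may pass 1 either way. A call with a gripper value outside its range is refused whole. The fingers move at their own pace and stop on an object; "grip_force" is the grip in N (left out, the last holds). Time passes only in rows, so rows that repeat a pose let the fingers close. It gives the time, the measured TCP pose, the force, the opening and the grip force at its end, in the units of the state.
- sensors.sense(): the state, without advancing time (a new reading comes with each control period).
- grab_frame(name): name is "scene" or "top"; returns (picture, depth): 400x640x3 uint8, red, green, blue; 400x640 float32, mm along the optical axis (not along the pixel's ray), 0 where there is no reading.
- camera_params(name): a dict with "camera_matrix" (3x3 intrinsics, pixels), "world_from_camera" (4x4, takes a point from camera to world coordinates). Camera axes: x right, y down, z forward; pixel columns grow to the right and rows downward; lengths in mm; the calibration is good to about 2 mm. A picture is of the moment at which its call begins. camera_params takes no time and is no camera call.
- order.sign_off(): hands the job in; it is judged then, once.
The state is a dict: "clock": time; "qpos": joint angles; "qvel": joint speeds; "joint_efforts": joint torques, N m; "eef_pos": TCP position; "tcp_rot": TCP orientation; "contact_force": force on the tool from outside, world axes, zero at the start; "wrist_torque": the same for the moment, N m; "opening": opening from 0.0 (shut) to 1.0 (fully open); "grasp_force": force on a finger pad.
Only numpy, scipy, OpenCV 4.12 (cv2) and the standard library are available. Lean on these libraries where they do the work, as an engineer would, in place of code of your own. Each camera call takes 0.05 s, during which the arm holds its last target. There are 200 camera calls.

## Working session

There is one attempt and no reset: what is moved stays moved. The work goes in short steps, Python scripts to look and compute and a tool call to move; the robot and the scene stay as the last step left them, time stands still between calls to the robot, and variables do not carry over. Pictures are saved under pics/ and viewed, at most 10 in all, crops included, and the job is handed in when it is done.

Besides the shell and the picture viewer there is one more tool, called after "Call:" as name(argument=value, ...) on one line, values as JSON. move_arm: Moves the arm, as the interface text tells. Its arguments: {"type":"object","properties":{"motion":{"type":"array","items":{"type":"array","items":{"type":"number"}}},"grip_force":{"type":"number"}},"required":["motion"]}

```bash
ls; mkdir -p pics
cat > h.py <<'E'
import numpy as np, cv2
from rig import sensors, grab_frame, camera_params, order
from scipy.spatial.transform import Rotation as R
def snap(n):
    im,d=grab_frame(n); np.savez(f'{n}.npz',im=im,d=d); return im,d
def load(n):
    z=np.load(f'{n}.npz'); return z['im'],z['d']
def cloud(n,d):
    p=camera_params(n);K=np.array(p['camera_matrix']);T=np.array(p['world_from_camera'])
    v,u=np.indices(d.shape); c=np.stack([(u-K[0,2])/K[0,0]*d,(v-K[1,2])/K[1,1]*d,d],-1)
    return c@T[:3,:3].T+T[:3,3]
def ray(n,u,v,z):
    p=camera_params(n);K=np.array(p['camera_matrix']);T=np.array(p['world_from_camera'])
    r=T[:3,:3]@np.array([(u-K[0,2])/K[0,0],(v-K[1,2])/K[1,1],1]);o=T[:3,3]
    return o+r*(z-o[2])/r[2]
E
python3 - <<'E'
from h import *
for n in('scene','top'):
    im,d=snap(n); cv2.imwrite(f'pics/{n}0.png',im[...,::-1]); p=camera_params(n); print(n,np.round(p['camera_matrix'],1).tolist(),np.round(p['world_from_camera'],3).tolist())
print(sensors.sense())
E
```

```text
pics
scene [[509.3, 0.0, 311.2], [0.0, 509.3, 200.9], [0.0, 0.0, 1.0]] [[0.837, 0.356, -0.416, 1035.975], [0.547, -0.511, 0.663, -787.006], [0.023, -0.782, -0.622, 830.731], [0.0, 0.0, 0.0, 1.0]]
top [[374.6, 0.0, 318.3], [0.0, 374.6, 204.2], [0.0, 0.0, 1.0]] [[0.015, -0.99, 0.137, 392.63], [-1.0, -0.017, -0.017, 16.527], [0.019, -0.137, -0.99, 1085.353], [0.0, 0.0, 0.0, 1.0]]
{'clock': 0.1, 'qpos': array([-1.17638185e+00,  3.53558268e-01,  1.63405000e+00, -3.00748027e-05,
        1.15521472e+00, -2.38840072e-03]), 'qvel': array([ 0.00032285, -0.00225988, -0.00146874,  0.00038074,  0.00013642,
        0.00037516]), 'joint_efforts': array([ 1.32075318e-03, -6.06358695e+01, -3.42819607e+01,  6.61600711e-05,
        4.01722486e-03,  8.75334450e-06]), 'eef_pos': array([ 241.37928505, -576.0464283 ,  230.65381692]), 'tcp_rot': array([-3.14036225e+00,  2.45613052e-05,  3.96815051e-01]), 'contact_force': array([ 0.98509422, -0.25998191, -0.42820891]), 'wrist_torque': array([ 0.02812484,  0.03905513, -0.02346804]), 'grasp_force': 0.0, 'opening': 1.0014179070572835}
```

View pics/scene0.png

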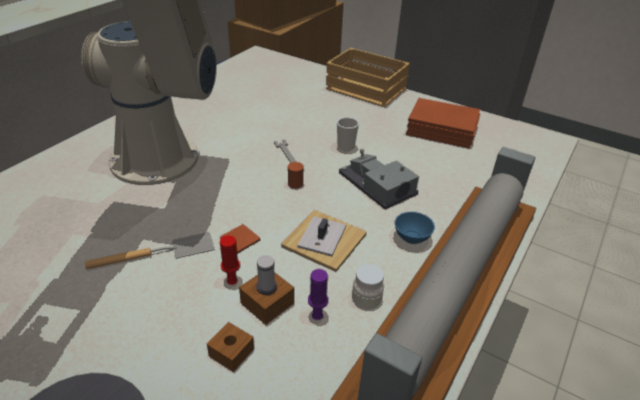

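View pics/top0.png

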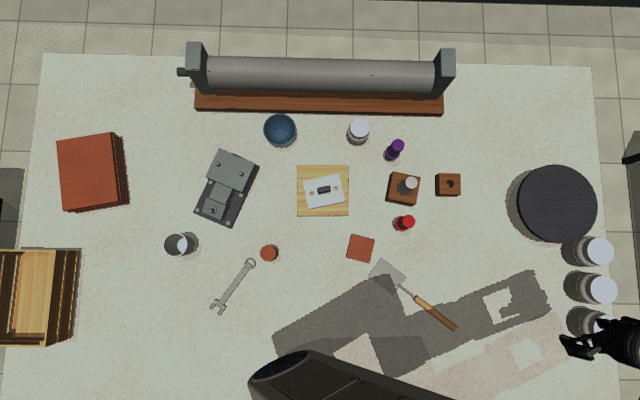

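The scene view shows the grey gun in the larger stand at (266,275). The look-alikes are the red gun (230,258), the purple gun (318,293) and the small stand (230,345). In the top view the block is at (225,187), the cover (323,190), and the gun with its stand (405,187). The red gun is at (404,222), purple (395,150) and the small stand (448,184). I choose the grey gun at top (410,184), and will check it in a crop.

Run:
```python
from h import *
im,d=load('top'); P=cloud('top',d)
a=cv2.resize(im[140:235,185:265],None,fx=5,fy=5,interpolation=2)[:475]
b=cv2.resize(im[130:240,290:470],None,fx=4,fy=4,interpolation=2)
s,ds=load('scene'); Q=cloud('scene',ds)
c=cv2.resize(s[140:210,330:425],None,fx=4,fy=4,interpolation=2); 
W=np.zeros((600,800,3),np.uint8)
a=cv2.resize(a,(252,300)); b=cv2.resize(b,(491,300)); c=cv2.resize(c,(400,295)); e=cv2.resize(s[205:320,210:345],(340,290))
W[:300,:252]=a; W[:300,260:751]=b; W[305:600,:400]=c; W[305:595,410:750]=e
cv2.imwrite('pics/crop1.png',W[...,::-1])
# height map stats in top view
def seg(box,zlo,zhi,name,P=P,mask=None):
    u0,v0,u1,v1=box; p=P[v0:v1,u0:u1].reshape(-1,3); p=p[(p[:,2]>zlo)&(p[:,2]<zhi)]
    if len(p)<8: print(name,len(p));return
    r=cv2.minAreaRect(p[:,:2].astype(np.float32)); print(name,len(p),'med',p.mean(0).round(1),'rect',np.round(r[0],1),np.round(r[1],1),round(r[2],1))
seg((185,140,265,235),52,66,'seat')
seg((185,140,265,235),8,20,'base')
seg((185,140,265,235),66,90,'pins')
seg((290,155,355,225),7,15,'board')
seg((290,155,355,225),16.5,26,'plate')
seg((290,155,355,225),35,65,'bar')
seg((380,165,425,210),42,53,'stand')
seg((380,165,430,210),100,140,'guntop')
seg((500,100,501,101),-5,5,'table')
for box,n in(((330,140,425,210),'block'),):
    seg(box,55,66,'S seat',Q)
    seg(box,66,90,'S pins',Q)
seg((280,205,370,270),16.5,26,'S plate',Q); seg((280,205,370,270),35,65,'S bar',Q); seg((235,250,300,320),42,53,'S stand',Q);seg((235,245,300,320),110,140,'S gun',Q)
```

```text
seat 1329 med [622.8 246.8  59.1] rect [590.2 261. ] [112.6 173.7] 68.0
base 851 med [537.7 269.4  13.7] rect [581.4 264.5] [120.7 199.9] 67.9
pins 41 med [578.6 263.6  70.7] rect [571.3 253.2] [ 76.  137.6] 83.2
board 1487 med [585.4 -11.2  11.4] rect [584.3 -14.1] [149.  149.4] 1.1
plate 929 med [578.5 -16.   19.8] rect [576.6 -19. ] [109.  126.8] 2.9
bar 78 med [577.9 -16.7  53. ] rect [579.1 -16.4] [14.  35.6] 14.3
stand 543 med [ 584.  -238.7   49.2] rect [ 587.8 -243.4] [80.6 80.7] 78.9
guntop 157 med [ 585.9 -241.1  121.8] rect [ 587.6 -242.8] [31.4 33.6] 47.5
table 1
S seat 940 med [631.7 244.2  61. ] rect [597.7 260.4] [115.9 173.4] 69.6
S pins 42 med [596.9 262.8  71.2] rect [587.2 283.5] [ 78.6 141. ] 52.8
S plate 1052 med [587.9 -20.   20.9] rect [589.7 -13.3] [149.  139.2] 3.5
S bar 124 med [587.  -19.   50.9] rect [584.3 -13.7] [15.6 40.1] 16.1
S stand 897 med [ 597.7 -250.6   49.8] rect [ 563.6 -235.7] [ 83.3 141.8] 79.6
S gun 270 med [ 595.  -244.9  122.5] rect [ 559.  -244.6] [102.1  33.6] 3.6
```

View pics/crop1.png

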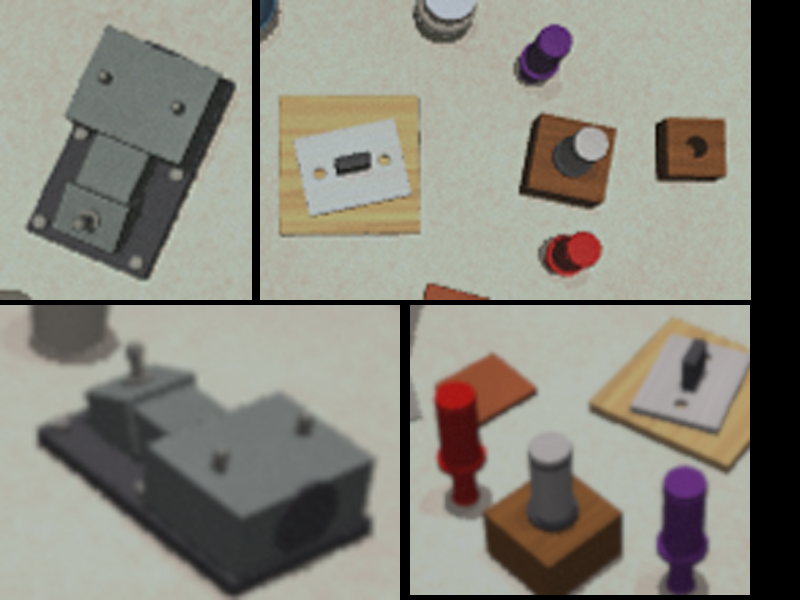

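The crop confirms the choice. The grey gun with the aluminium barrel stands in the larger stand, with the red and purple guns and the small stand apart from it. The pins, nipple, plate holes and bar are all clear. Next come refined measurements.

```bash
cat > m.py <<'E'
from h import *
def rect(n,pts,z):
    w=np.array([ray(n,u,v,z)[:2] for u,v in pts],np.float32); return cv2.minAreaRect(w)
im,d=load('top'); P=cloud('top',d); s,ds=load('scene'); Q=cloud('scene',ds)
y=np.deg2rad(-22.1); c=np.array([581.4,264.5])
def blk(P): return (P[...,:2]-c)@np.array([[np.cos(y),-np.sin(y)],[np.sin(y),np.cos(y)]])
for n,P_ in(('top',P),('scene',Q)):
    B=blk(P_); h=(P_[...,2]>56)&(P_[...,2]<66)&(B[...,0]>-15)&(B[...,0]<110)&(abs(B[...,1])<70)
    # housing top
    h=h&(B[...,0]>0); v,u=np.nonzero(h); r=rect(n,list(zip(u,v)),60); print(n,'housing',np.round(r[0],1),np.round(r[1],1),round(r[2],1), P_[h][:,2].mean().round(1))
    p=(P_[...,2]>66)&(P_[...,2]<85)&(B[...,0]>20)&(B[...,0]<95)&(abs(B[...,1])<60)
    k,l,st,ce=cv2.connectedComponentsWithStats(p.astype(np.uint8))
    for i in range(1,k): print(n,'pin',st[i,4],ce[i].round(1),P_[l==i].mean(0).round(1),blk(P_[l==i].mean(0)).round(1), ray(n,*ce[i],71).round(1))
    q=(P_[...,2]>45)&(B[...,0]<0)&(B[...,0]>-110)&(abs(B[...,1])<60)
    for z in range(45,95,3):
        m=q&(P_[...,2]>z)&(P_[...,2]<=z+3)
        if m.any(): print(n,z,m.sum(),P_[m].mean(0).round(1),blk(P_[m].mean(0)).round(1))
# plate
g=cv2.cvtColor(im,cv2.COLOR_RGB2HSV); m=((g[...,1]<35)&(g[...,2]>150)).astype(np.uint8); m[:155]=0;m[225:]=0;m[:,:298]=0;m[:,348:]=0
k,l,st,ce=cv2.connectedComponentsWithStats(m); i=1+st[1:,4].argmax(); v,u=np.nonzero(l==i)
r=rect('top',list(zip(u,v)),20); print('plate',st[i],np.round(r[0],1),np.round(r[1],1),round(r[2],1))
# bar top at z=56
for n,P_ in(('top',P),('scene',Q)):
    b=(P_[...,2]>50)&(P_[...,2]<62)&(abs(P_[...,0]-580)<30)&(abs(P_[...,1]+16)<35); v,u=np.nonzero(b); r=rect(n,list(zip(u,v)),56); print(n,'bar',len(u),np.round(r[0],1),np.round(r[1],1),round(r[2],1),P_[b].mean(0).round(1))
    b=(P_[...,2]>117)&(P_[...,2]<132)&(abs(P_[...,0]-586)<30)&(abs(P_[...,1]+241)<30); v,u=np.nonzero(b)
    w=np.array([ray(n,a,bb,125)[:2] for a,bb in zip(u,v)],np.float32); print(n,'gun',len(u),cv2.minEnclosingCircle(w),w.mean(0),P_[b].mean(0).round(1))
E
python3 m.py
```

```text
top housing [628.  245.5] [111.8  91.6] 68.2 59.6
top pin 11 [217.6 163.9] [640.4 278.1  71.8] [49.5 34.8] [640.6 278.3  71. ]
top pin 13 [240.6 173.6] [614.2 213.7  72.1] [ 49.5 -34.7] [614.5 213.9  71. ]
top 45 205 [549.3 277.9  46.6] [-34.8   0.4]
top 48 178 [548.4 276.7  49.2] [-35.2  -1.2]
top 51 68 [534.9 283.6  52.2] [-50.2   0.2]
top 54 19 [531.6 280.8  55. ] [-52.3  -3.6]
top 57 2 [512.3 288.7  58.7] [-73.1  -3.5]
top 66 8 [510.9 292.3  67.1] [-75.7  -0.8]
top 69 8 [511.5 292.4  70.4] [-75.2  -0.4]
top 72 1 [511.8 294.3  73.4] [-75.7   1.5]
scene housing [634. 246.] [118.3  96.7] 68.1 61.2
scene pin 1 [400. 163.] [630.5 300.   66.5] [32.2 51.3] [632.9 293.5  71. ]
scene pin 14 [402.4 166.8] [646.3 280.   71.8] [54.3 38.7] [645.9 281.   71. ]
scene pin 14 [382.1 175.3] [619.8 214.7  71.6] [ 54.3 -31.7] [619.4 215.5  71. ]
scene 45 61 [545.8 279.3  46.9] [-38.5   0.3]
scene 48 122 [554.3 277.9  49.5] [-30.2   2.2]
scene 51 75 [544.5 284.4  52.2] [-41.6   4.5]
scene 54 25 [538.5 279.1  55.2] [-45.2  -2.6]
scene 57 9 [530.4 284.6  58.3] [-54.9  -0.5]
scene 60 4 [519.2 292.5  61.2] [-68.2   2.5]
scene 63 3 [519.  292.1  64.9] [-68.2   2.1]
scene 66 4 [516.2 291.1  67.4] [-70.4   0.1]
scene 69 5 [516.  294.3  70.7] [-71.8   3. ]
scene 72 4 [517.6 294.5  73.4] [-70.4   3.8]Traceback (most recent call last):
  File "m.py", line 21, in <module>
    r=rect('top',list(zip(u,v)),20); print('plate',st[i],np.round(r[0],1),np.round(r[1],1),round(r[2],1))
  File "m.py", line 3, in rect
    w=np.array([ray(n,u,v,z)[:2] for u,v in pts],np.float32); return cv2.minAreaRect(w)
                ~~~^^^^^^^^^
  File "h.py", line 13, in ray
    p=camera_params(n);K=np.array(p['camera_matrix']);T=np.array(p['world_from_camera'])
ValueError: time passes only in moves, steps and waits
```

```bash
python3 - <<'E'
s=open('h.py').read()
s=s.replace("def snap","CP={n:camera_params(n) for n in('top','scene')}\ndef snap",1)
a,b=s.split("def cloud"); b=b.replace("camera_params(n)","CP[n]"); open('h.py','w').write(a+"def cloud"+b)
E
python3 m.py | grep -E "plate|bar|gun"
```

```text
plate [302 173  43  36 950] [580.1 -16. ] [ 83.6 109.7] 13.4
top bar 67 [578.9 -16.4] [14.4 35.7] 12.5 [578.8 -16.6  55. ]
top gun 136 ((586.9757690429688, -241.7523651123047), 17.741098403930664) [ 586.6352  -242.07109] [ 586.9 -242.4  123.9]
scene bar 78 [585.5 -16.6] [16.  42.5] 16.4 [585.6 -17.   56.1]
scene gun 222 ((595.0452880859375, -244.24314880371094), 20.73599624633789) [ 594.9595 -244.1402] [ 594.7 -243.8  124.5]
```

```bash
cat > g.py <<'E'
# usage: g.py x y z ax ay az(world tool-z dir) ex ey ez (world tool-y dir)  -> rotvec & shift in tool axes (m)
from h import *; import sys
a=list(map(float,sys.argv[1:])); s=sensors.sense(); r0=R.from_euler('xyz',s['tcp_rot'])
z=np.array(a[3:6]); z/=np.linalg.norm(z); y=np.array(a[6:9]); y-=y@z*z; y/=np.linalg.norm(y)
if y@r0.as_matrix()[:,1]<0 and len(a)<10: y=-y
T=R.from_matrix(np.stack([np.cross(y,z),y,z],1))
print('turn',(r0.inv()*T).as_rotvec().round(4).tolist(),'shift',r0.inv().apply(np.array(a[:3])-s['eef_pos']).round(2).tolist(),'mm; now',s['eef_pos'].round(1),s['tcp_rot'].round(3),'q',s['qpos'].round(2),'F',s['contact_force'].round(1),'open',round(s['opening']*85.4,1),'t',s['clock'])
E
python3 - <<'E'
from h import *
im,d=load('top');P=cloud('top',d)
for nm,b in(('purple',(380,135,410,165)),('red',(390,210,420,235)),('tub',(345,115,375,150)),('bowl',(260,110,300,150)),('smallst',(432,170,465,198))):
    p=P[b[1]:b[3],b[0]:b[2]].reshape(-1,3);p=p[p[:,2]>30];print(nm,p.mean(0).round(),p.max(0).round(),p.min(0).round())
E
python3 g.py 580.5 -16.3 150 0 0 -1 0.972 0.233 0
```

```text
purple [ 681. -204.  109.] [ 711.   17. 1085.] [ 393. -230.   39.]
red [ 483. -227.  111.] [ 507.   17. 1085.] [ 393. -252.   41.]
tub [ 744. -111.   70.] [ 781.   17. 1085.] [ 393. -145.   30.]
bowl [753. 113.  73.] [ 817.  161. 1085.] [393.  17.  30.]
smallst [ 603. -374.   42.] [ 636.   17. 1085.] [ 393. -409.   30.]
turn [-0.001, -0.0008, -1.4093] shift [529.1, -385.09, 81.11] mm; now [ 241.4 -576.   230.7] [-3.14   0.     0.397] q [-1.18  0.35  1.63 -0.    1.16 -0.  ] F [ 1.  -0.3 -0.4] open 85.5 t 0.1
```

The manual's scale: turns go in shares of 2 rad. Converting my numbers, -1.409 rad is -0.7045.

Call:
move_arm(motion=[[0,0,-0.7045,0.529,-0.385,0.05,0.0854],[0,0,-0.7045,0.529,-0.385,0.05,0.0854],[0,0,-0.7045,0.529,-0.385,0.05,0.0854],[0,0,-0.7045,0.529,-0.385,0.05,0.0854],[0,0,-0.7045,0.529,-0.385,0.05,0.0854],[0,0,-0.7045,0.529,-0.385,0.05,0.0854],[0,0,-0.7045,0.529,-0.385,0.05,0.0854],[0,0,-0.7045,0.529,-0.385,0.05,0.0854]])

```text
clock: 1.1
eef_pos: [500.6, -148.2, 193.0]
tcp_rot: [3.142, 0.0, 1.81]
contact_force: [1.3, -1.6, 0.0]
opening: 1.001
grasp_force: 0.0
```

```bash
python3 g.py 580.5 -16.3 100 0 0 -1 0.972 0.233 0
```

```text
turn [0.0001, 0.0001, 0.0042] shift [109.2, 108.86, 93.0] mm; now [ 500.6 -148.2  193. ] [3.142 0.    1.81 ] q [-0.29  0.24  1.89 -0.    1.01 -0.53] F [ 1.3 -1.6  0. ] open 85.5 t 1.1
```

To row units: 0.004 rad is 0.002.

Call:
move_arm(motion=[[0,0,0.002,0.109,0.109,0.05,0.0854],[0,0,0.002,0.109,0.109,0.093,0.0854],[0,0,0.002,0.109,0.109,0.093,0.0854],[0,0,0.002,0.109,0.109,0.093,0.0854],[0,0,0.002,0.109,0.109,0.093,0.0854],[0,0,0.002,0.109,0.109,0.093,0.0854]])

```text
clock: 1.85
eef_pos: [580.6, -19.7, 101.1]
tcp_rot: [3.141, 0.0, 1.801]
contact_force: [0.3, -1.1, 0.1]
opening: 0.996
grasp_force: 0.0
```

```bash
python3 g.py 580.5 -16.3 26 0 0 -1 0.972 0.233 0
```

```text
turn [0.0011, 0.0005, -0.0053] shift [3.35, 0.55, 75.14] mm; now [580.6 -19.7 101.1] [3.141 0.    1.801] q [-0.04  0.44  1.84 -0.    0.87 -0.27] F [ 0.3 -1.1  0.1] open 85.1 t 1.85
```

Call:
move_arm(motion=[[0,0,0,0,0,0.04,0.0854],[0,0,0,0,0,0.06,0.07],[0,0,0,0,0,0.06,0.07],[0,0,0,0,0,0.06,0.07]])

```text
clock: 2.35
eef_pos: [581.3, -19.3, 41.6]
tcp_rot: [3.14, 0.001, 1.801]
contact_force: [-0.0, -0.9, -0.5]
opening: 0.82
grasp_force: 0.0
```

```bash
python3 g.py 580.5 -16.3 26 0 0 -1 0.972 0.233 0
```

```text
turn [0.0018, 0.0005, -0.0051] shift [3.14, -0.13, 15.56] mm; now [581.3 -19.3  41.6] [3.140e+00 1.000e-03 1.801e+00] q [-0.04  0.53  1.86 -0.    0.75 -0.27] F [-0.  -0.9 -0.5] open 70.0 t 2.35
```

To row units: -0.004 rad is -0.002.

Call:
move_arm(motion=[[0,0,-0.002,0.003,0,0.015,0.07],[0,0,-0.002,0.003,0,0.015,0.05],[0,0,-0.002,0.003,0,0.015,0.03],[0,0,-0.002,0.003,0,0.015,0.022],[0,0,-0.002,0.003,0,0.015,0.01],[0,0,-0.002,0.003,0,0.015,0.005],[0,0,-0.002,0.003,0,0.015,0.005],[0,0,-0.002,0.003,0,0.015,0.005]], grip_force=70)

```text
clock: 3.35
eef_pos: [580.4, -15.7, 25.7]
tcp_rot: [3.141, 0.0, 1.806]
contact_force: [-0.2, 0.3, 5.5]
opening: 0.155
grasp_force: 69.2
```

```bash
python3 g.py 580.5 -16.3 26 0 0 -1 0.972 0.233 0
```

```text
turn [0.001, 0.0002, -0.0003] shift [-0.56, -0.02, -0.35] mm; now [580.4 -15.7  25.7] [3.141 0.    1.806] q [-0.03  0.55  1.87  0.    0.72 -0.26] F [-0.2  0.3  5.5] open 13.3 t 3.35
```

Call:
move_arm(motion=[[0,0,0,0,0,-0.02,0.005],[0,0,0,0,0,-0.06,0.005],[0,0,0,0,0,-0.11,0.005],[0,0,0,0,0,-0.11,0.005],[0,0,0,0,0,-0.11,0.005]])

```text
clock: 3.98
eef_pos: [578.9, -15.8, 134.2]
tcp_rot: [-3.14, -0.0, 1.806]
contact_force: [-0.2, -0.8, -3.1]
opening: 0.156
grasp_force: 68.8
```

```bash
python3 g.py 627.7 245.8 118 0 0 -1 0.927 -0.375 0
```

```text
turn [-0.0016, 0.0001, 0.6194] shift [243.04, 108.39, 16.11] mm; now [578.9 -15.8 134.2] [-3.14  -0.     1.806] q [-0.03  0.39  1.82 -0.    0.93 -0.26] F [-0.2 -0.8 -3.1] open 13.3 t 3.975
```

To row units: 0.619 rad is 0.3095.

Call:
move_arm(motion=[[0,0,0.3095,0.243,0.108,0,0.005],[0,0,0.3095,0.243,0.108,0,0.005],[0,0,0.3095,0.243,0.108,0,0.005],[0,0,0.3095,0.243,0.108,0,0.005],[0,0,0.3095,0.243,0.108,0.012,0.005],[0,0,0.3095,0.243,0.108,0.012,0.005],[0,0,0.3095,0.243,0.108,0.012,0.005],[0,0,0.3095,0.243,0.108,0.012,0.005]])

```text
clock: 4.97
eef_pos: [628.2, 244.2, 122.9]
tcp_rot: [-3.141, 0.001, 1.186]
contact_force: [-0.0, -0.8, -2.8]
opening: 0.15
grasp_force: 68.7
```

```bash
python3 g.py 627.7 245.8 118 0 0 -1 0.927 -0.375 0
python3 - <<'E'
from h import *
im,d=snap('top'); s,ds=snap('scene')
W=np.zeros((600,800,3),np.uint8); W[:,:400]=cv2.resize(im[130:250,185:265],(400,600),interpolation=2); W[:360,400:]=cv2.resize(s[120:210,325:425],(400,360),interpolation=2)
cv2.imwrite('pics/hover.png',W[...,::-1])
E
```

```text
turn [-0.0005, 0.0007, -0.0007] shift [1.33, -1.04, 4.92] mm; now [628.2 244.2 122.9] [-3.141e+00  1.000e-03  1.186e+00] q [ 0.37  0.54  1.61 -0.    1.    0.75] F [-0.  -0.8 -2.8] open 12.8 t 4.975
```

View pics/hover.png

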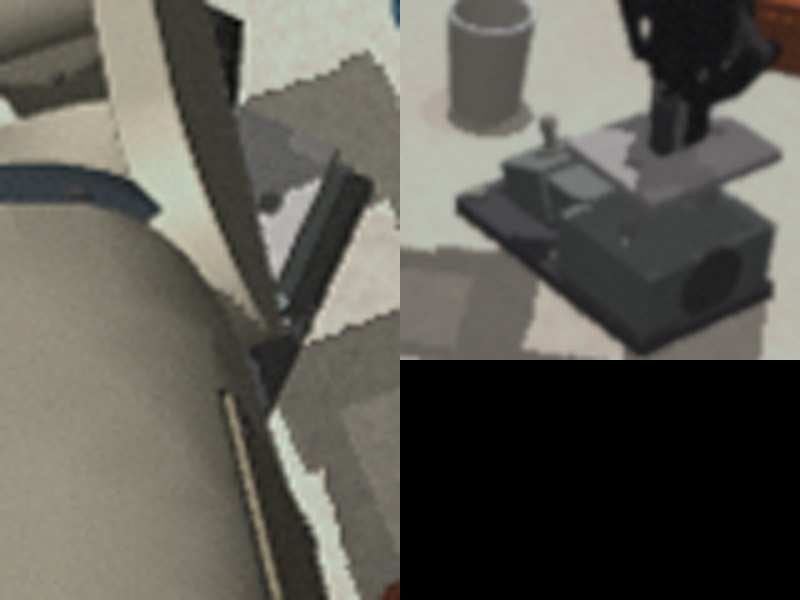

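The top view shows the plate half-hidden by the arm, with one hole at crop (270,202), pixel ≈(239,170). The scene view shows the whole plate hovering over the housing, its tip corner at crop (780,158). I'll compare the plate with the pins in each camera.

```bash
cat > c.py <<'E'
from h import *
im,d=load('top');P=cloud('top',d);s,ds=load('scene');Q=cloud('scene',ds)
th=np.deg2rad(-22.05); M=np.array([[np.cos(th),-np.sin(th)],[np.sin(th),np.cos(th)]])
seat={'top':np.array([627.4,246.])}
tcp=sensors.sense()['eef_pos']; zt=tcp[2]-25.7+20
print('zt',zt)
g=im.astype(int).sum(2)
u0,v0=239,170; w=g[v0-4:v0+5,u0-4:u0+5]; print(w)
m=np.clip(np.percentile(w,70)-w,0,None); m[m<m.max()*.4]=0
vv,uu=np.indices(w.shape); h=((uu*m).sum()/m.sum()+u0-4,(vv*m).sum()/m.sum()+v0-4)
hp=ray('top',*h,zt-1); print('hole',np.round(h,2),hp.round(1),'block rel seat',((hp[:2]-seat['top'])@M).round(2))
mk=(abs(Q[...,2]-zt)<4.5)&(abs(Q[...,0]-628)<75)&(abs(Q[...,1]-246)<80); print(mk.sum(),Q[mk][:,2].mean())
# edges in block frame from scene: top-surface points
B=(Q[mk][:,:2]-np.array([632.8,247.8]))@M; print('scene plate extents rel scene pins',B.min(0),B.max(0))
v,u=np.nonzero(mk); wp=np.array([ray('scene',a,b,zt)[:2] for a,b in zip(u,v)],np.float32); r=cv2.minAreaRect(wp); print('rect',np.round(r[0],1),np.round(r[1],1),r[2])
E
python3 c.py
```

```text
zt 117.70640569444714
[[240 279 279 287 276 277 278 273 271]
 [237 282 288 287 264 276 273 283 372]
 [229 284 263 236 227 255 298 412 544]
 [195 275 191 168 177 195 327 548 525]
 [186 247 173 181 172 195 340 549 534]
 [185 207 171 169 180 264 442 537 535]
 [185 258 340 284 276 400 513 533 540]
 [157 319 564 506 474 544 532 529 531]
 [165 262 518 561 548 533 532 521 533]]
hole [237.69 169.2 ] [616.2 213.2 116.7] block rel seat [  1.9  -34.61]
680 118.55422067325121
scene plate extents rel scene pins [-45.05204885 -60.42398626] [43.61997596 54.42439621]
rect [631.2 243.3] [117.5  90.4] 68.14030456542969
```

Call:
move_arm(motion=[[0,0,0,0.0015,-0.001,0.02,0.005],[0,0,0,0.0015,-0.001,0.028,0.005],[0,0,0,0.0015,-0.001,0.028,0.005],[0,0,0,0.0015,-0.001,0.028,0.005],[0,0,0,0.0015,-0.001,0.028,0.005]])

```text
clock: 5.7
eef_pos: [628.3, 247.6, 95.6]
tcp_rot: [3.141, -0.001, 1.187]
contact_force: [-0.0, -0.5, -2.9]
opening: 0.151
grasp_force: 68.8
```

```bash
python3 g.py 627.5 245.9 85 0 0 -1 0.927 -0.375 0
python3 - <<'E'
from h import *
im,d=snap('top'); s,ds=snap('scene')
W=np.zeros((600,800,3),np.uint8); W[:,:400]=cv2.resize(im[130:220,205:265],(400,600),interpolation=2); W[:360,400:]=cv2.resize(s[120:210,325:425],(400,360),interpolation=2)
cv2.imwrite('pics/hover2.png',W[...,::-1])
print(im.astype(int).sum(2)[164:182,232:247])
E
```

```text
turn [0.0006, -0.0006, 0.0005] shift [-1.9, -0.11, 10.61] mm; now [628.3 247.6  95.6] [ 3.141e+00 -1.000e-03  1.187e+00] q [ 0.37  0.57  1.62 -0.    0.95  0.76] F [-0.  -0.5 -2.9] open 12.9 t 5.7
[[172 173 225 285 295 290 284 292 292 293 286 290 290 292 275]
 [172 174 205 271 293 285 291 288 275 286 281 289 294 292 280]
 [184 178 185 242 284 287 293 294 285 285 279 282 284 287 297]
 [167 174 172 238 292 277 280 286 285 289 285 293 275 283 276]
 [172 175 176 225 292 281 273 277 279 285 290 282 284 281 296]
 [171 173 176 186 283 302 289 287 281 278 264 280 299 367 426]
 [166 173 171 195 256 278 263 245 259 257 285 365 416 553 551]
 [170 187 173 192 243 266 190 173 175 205 352 559 541 543 535]
 [177 186 166 179 221 231 181 173 162 192 376 545 535 533 532]
 [177 170 176 168 188 221 169 170 195 297 505 544 533 539 517]
 [165 176 184 181 190 282 290 190 274 422 547 543 540 547 484]
 [167 178 169 166 217 416 511 384 453 546 524 537 534 529 367]
 [161 170 177 179 205 387 567 549 551 537 532 538 538 473 210]
 [169 167 170 159 155 282 557 544 534 543 540 546 517 353 171]
 [165 165 167 169 166 263 515 527 532 529 528 547 504 203 174]
 [175 172 170 165 161 218 396 538 525 522 528 528 443 170 196]
 [164 167 180 173 173 202 379 543 534 527 538 503 272 181 198]
 [169 167 172 162 164 170 333 551 533 536 528 469 159 186 181]]
```

Run:
```python
from h import *
th=np.deg2rad(-22.05); M=np.array([[np.cos(th),-np.sin(th)],[np.sin(th),np.cos(th)]])
for n,uv,z in(('now',(239.35,172.15),89.4),('before',(238.4,169.9),117)):
    p=ray('top',*uv,z)[:2]; print(n,p.round(1),((p-[627.4,246.])@M).round(2))
for t in([628.3,247.6],[628.2,244.2]): print(((np.array(t)-[627.4,246.])@M).round(2))
```

```text
now [614.4 213.9] [ -0.  -34.6]
before [614.3 211.2] [  0.88 -37.17]
[0.23 1.82]
[ 1.42 -1.37]
```

Call:
move_arm(motion=[[0,0,0,-0.0005,0,0.003,0.005],[0,0,0,-0.0005,0,0.006,0.005],[0,0,0,-0.0005,0,0.009,0.005],[0,0,0,-0.0005,0,0.011,0.005],[0,0,0,-0.0005,0,0.011,0.005]])

```text
clock: 6.42
eef_pos: [628.5, 247.3, 84.2]
tcp_rot: [3.14, -0.001, 1.187]
contact_force: [3.1, 1.4, -4.2]
opening: 0.147
grasp_force: 68.7
```

```bash
python3 g.py 627.8 246.8 75 0 0 -1 0.927 -0.375 0
```

```text
turn [0.0011, -0.0011, 0.0004] shift [-0.7, -0.46, 9.25] mm; now [628.5 247.3  84.2] [ 3.140e+00 -1.000e-03  1.187e+00] q [0.37 0.58 1.63 0.   0.93 0.76] F [ 3.1  1.4 -4.2] open 12.6 t 6.425
```

Call:
move_arm(motion=[[0,0,0,0,0.0004,0.002,0.005],[0,0,0,0,0.0004,0.004,0.005],[0,0,0,0,0.0004,0.005,0.005],[0,0,0,0,0.0004,0.005,0.005]])

```text
clock: 6.92
eef_pos: [628.8, 247.1, 79.4]
tcp_rot: [3.141, -0.001, 1.187]
contact_force: [4.8, 3.4, -1.4]
opening: 0.148
grasp_force: 69.1
```

Call:
move_arm(motion=[[0,0,0,0.0005,0.0004,0.002,0.005],[0,0,0,0.0005,0.0004,0.004,0.005],[0,0,0,0.0005,0.0004,0.0055,0.005],[0,0,0,0.0005,0.0004,0.0055,0.005],[0,0,0,0.0005,0.0004,0.0055,0.005]])

```text
clock: 7.55
eef_pos: [628.8, 247.2, 73.7]
tcp_rot: [3.141, -0.0, 1.187]
contact_force: [4.7, 1.8, -1.4]
opening: 0.151
grasp_force: 69.3
```

Call:
move_arm(motion=[[0,0,0,0,0.0003,0.0007,0.005],[0,0,0,0,0.0003,0.0015,0.005],[0,0,0,0,0.0003,0.0015,0.005]])

```text
clock: 7.92
eef_pos: [628.9, 247.2, 73.7]
tcp_rot: [-3.141, -0.0, 1.187]
contact_force: [-1.4, 1.3, 12.5]
opening: 0.155
grasp_force: 71.3
```

Call:
move_arm(motion=[[0,0,0,0,0,0,0.03],[0,0,0,0,0,0,0.04],[0,0,0,0,0,0,0.05],[0,0,0,0,0,-0.02,0.05],[0,0,0,0,0,-0.06,0.05],[0,0,0,0,0,-0.12,0.05],[0,0,0,0,0,-0.17,0.06],[0,0,0,0,0,-0.17,0.06]])

```text
clock: 8.93
eef_pos: [631.5, 248.0, 248.9]
tcp_rot: [3.135, -0.007, 1.187]
contact_force: [-0.2, 0.1, 0.2]
opening: 0.704
grasp_force: 0.0
```

```bash
python3 - <<'E'
from h import *
s,ds=snap('scene');Q=cloud('scene',ds)
cv2.imwrite('pics/seated.png',cv2.resize(s[110:210,320:430],(660,600),interpolation=2)[...,::-1])
th=np.deg2rad(-22.05); M=np.array([[np.cos(th),-np.sin(th)],[np.sin(th),np.cos(th)]])
B=(Q[...,:2]-[630,247])@M; m=(abs(B)<[45,60]).all(-1)&(Q[...,2]>63)&(Q[...,2]<76)
A=np.c_[B[m],np.ones(m.sum())]; print(m.sum(),np.linalg.lstsq(A,Q[m][:,2],rcond=None)[0])
E
python3 g.py 586.8 -242 240 0 0 -1 0 1 0; python3 g.py 586.8 -242 240 0 0 -1 0.927 -0.375 0
```

```text
721 [-1.25829984e-02  6.84050585e-03  6.93937228e+01]
turn [0.0012, -0.0054, 1.1868] shift [-470.03, 143.21, 4.69] mm; now [630.1 247.4 245.8] [ 3.138 -0.004  1.187] q [ 0.37  0.42  1.5  -0.    1.22  0.76] F [ 0.5 -0.7 -0.8] open 60.1 t 8.975
turn [0.0038, -0.0036, 0.0004] shift [-470.03, 143.21, 4.69] mm; now [630.1 247.4 245.8] [ 3.138 -0.004  1.187] q [ 0.37  0.42  1.5  -0.    1.22  0.76] F [ 0.5 -0.7 -0.8] open 60.1 t 8.975
```

View pics/seated.png

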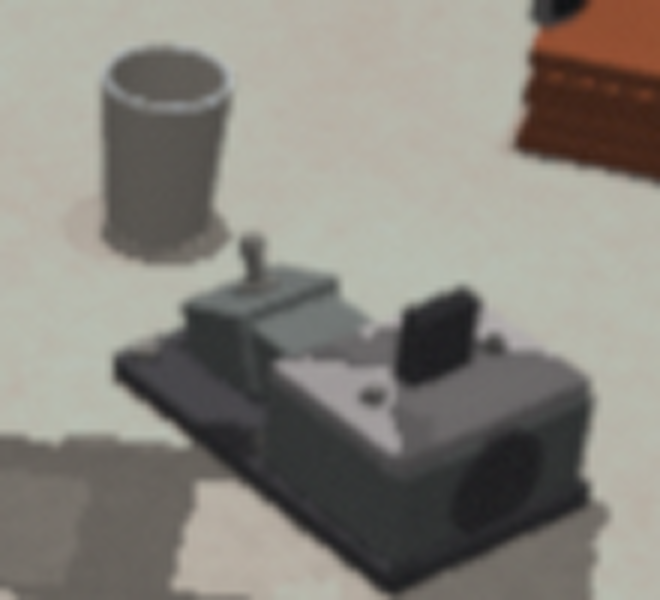

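The cover lies flush: both pin tips show through it at crop (375,395) and (495,345), and its top is level at z≈69. Now for the gun.

Call:
move_arm(motion=[[0,0,0,-0.47,0.143,0,0.065],[0,0,0,-0.47,0.143,0,0.065],[0,0,0,-0.47,0.143,0,0.065],[0,0,0,-0.47,0.143,0,0.065],[0,0,0,-0.47,0.143,0,0.065],[0,0,0,-0.47,0.143,0,0.065],[0,0,0,-0.47,0.143,0,0.065],[0,0,0,-0.47,0.143,0,0.065]])

```text
clock: 9.98
eef_pos: [584.1, -244.3, 241.1]
tcp_rot: [-3.14, 0.0, 1.186]
contact_force: [0.5, -0.1, 0.4]
opening: 0.759
grasp_force: 0.0
```

```bash
python3 g.py 587.5 -241.7 150 0 0 -1 0.927 -0.375 0
python3 - <<'E'
from h import *
from scipy.optimize import least_squares
im,d=snap('top'); s,ds=snap('scene')
th=np.deg2rad(-22.05); Rb=R.from_euler('z',th).as_matrix(); c=np.array([581.4,264.9,0])
a=np.array([-np.sin(.38),0,np.cos(.38)]); e=np.array([np.cos(.38),0,np.sin(.38)])
for n,dd in(('top',d),('scene',ds)):
    for off in ((0,0,0),):
        B=(cloud(n,dd)-c)@Rb
        m=(B[...,2]>60)&(B[...,2]<85)&(B[...,0]<-50)&(B[...,0]>-100)&(abs(B[...,1])<25); p=B[m]
        v,u=np.nonzero(m); print(n,len(p),'px',u.min(),u.max(),v.min(),v.max())
        ax,ex,yy=p@a,p@e,p[:,1]; print('axial sorted',np.sort(ax)[-12:].round(1))
        t=ax>np.sort(ax)[-1]-8
        f=least_squares(lambda q:np.hypot(ex[t]-q[0],yy[t]-q[1])-6,[ex[t].mean(),yy[t].mean()],loss='soft_l1').x
        print('perp mean',ex[t].mean().round(2),yy[t].mean().round(2),'range',ex[t].min().round(1),ex[t].max().round(1),yy[t].min().round(1),yy[t].max().round(1))
        # sloped face
        q=(B[...,0]<-55)&(B[...,0]>-98)&(abs(B[...,1])<26)&(B[...,2]>30)&(B[...,2]<62)&(np.hypot(B@e-f[0],B[...,1])>10)
        pa=(B[q]@a); print('face axial median',np.median(pa).round(2),q.sum(),np.percentile(pa,[20,80]).round(1))
E
```

```text
turn [-0.0021, 0.0, -0.0002] shift [3.67, 2.33, 91.11] mm; now [ 584.1 -244.3  241.1] [-3.14   0.     1.186] q [-0.4   0.36  1.6  -0.    1.18 -0.01] F [ 0.5 -0.1  0.4] open 64.8 t 9.975
top 18 px 208 212 209 212
axial sorted [90.4 90.8 91.6 91.9 92.2 93.1 93.4 93.5 94.1 94.9 95.1 95.4]
perp mean -44.75 -0.55 range -49.8 -40.5 -5.8 5.6
face axial median 67.79 184 [66.2 69. ]
scene 20 px 360 363 148 153
axial sorted [88.2 88.9 89.6 91.6 91.7 91.8 93.  93.8 94.2 94.2 94.8 95.4]
perp mean -39.67 2.16 range -42.4 -35.5 -2.9 8.5
face axial median 67.55 64 [61.8 68.7]
```

Call:
move_arm(motion=[[0,0,0,0.003,0.002,0.04,0.065],[0,0,0,0.003,0.002,0.08,0.065],[0,0,0,0.003,0.002,0.09,0.065],[0,0,0,0.003,0.002,0.09,0.065],[0,0,0,0.003,0.002,0.09,0.065]])

```text
clock: 10.7
eef_pos: [589.4, -240.4, 153.8]
tcp_rot: [3.139, -0.0, 1.187]
contact_force: [0.1, 0.7, 0.5]
opening: 0.758
grasp_force: 0.0
```

```bash
python3 g.py 587.5 -241.7 71 0 0 -1 0.927 -0.375 0; python3 -c "
from h import *
print(ray('top',210,210.5,70.7), ray('top',210,210.3,68))"
```

```text
turn [0.0021, -0.0, 0.0006] shift [-1.92, -1.47, 82.76] mm; now [ 589.4 -240.4  153.8] [ 3.139 -0.     1.187] q [-0.39  0.45  1.68  0.    1.02 -0.01] F [0.1 0.7 0.5] open 64.8 t 10.7
[510.82986471 292.30620091  70.7       ] [511.69195023 293.06973432  68.        ]
```

Call:
move_arm(motion=[[0,0,0,-0.0015,-0.0015,0.03,0.065],[0,0,0,-0.0015,-0.0015,0.06,0.065],[0,0,0,-0.0015,-0.0015,0.082,0.065],[0,0,0,-0.0015,-0.0015,0.082,0.065],[0,0,0,-0.0015,-0.0015,0.082,0.065]])

```text
clock: 11.32
eef_pos: [587.6, -241.5, 71.9]
tcp_rot: [3.139, -0.0, 1.187]
contact_force: [-0.2, 0.0, -0.3]
opening: 0.76
grasp_force: 0.0
```

```bash
python3 g.py 587.5 -241.7 71 0 0 -1 0.927 -0.375 0
```

```text
turn [0.0023, -0.0, 0.0005] shift [-0.23, -0.03, 0.89] mm; now [ 587.6 -241.5   71.9] [ 3.139 -0.     1.187] q [-0.39  0.55  1.73  0.    0.86 -0.01] F [-0.2  0.  -0.3] open 64.9 t 11.325
```

Call:
move_arm(motion=[[0,0,0,0,0,0,0.045],[0,0,0,0,0,0,0.038],[0,0,0,0,0,0,0.034],[0,0,0,0,0,0,0.025],[0,0,0,0,0,0,0.02],[0,0,0,0,0,0,0.02],[0,0,0,0,0,0,0.02],[0,0,0,0,0,0,0.02]], grip_force=100)

```text
clock: 12.32
eef_pos: [588.0, -241.7, 71.6]
tcp_rot: [3.138, 0.0, 1.187]
contact_force: [2.9, -1.1, 8.5]
opening: 0.378
grasp_force: 98.3
```

Call:
move_arm(motion=[[0,0,0,0,0,-0.02,0.02],[0,0,0,0,0,-0.06,0.02],[0,0,0,0,0,-0.11,0.02],[0,0,0,0,0,-0.16,0.02],[0,0,0,0,0,-0.17,0.02],[0,0,0,0,0,-0.17,0.02],[0,0,0,0,0,-0.17,0.02]])

```text
clock: 13.2
eef_pos: [585.3, -240.6, 238.0]
tcp_rot: [-3.138, -0.0, 1.187]
contact_force: [-0.5, -0.6, -1.5]
opening: 0.379
grasp_force: 101.8
```

Run:
```python
from h import *
s,ds=snap('scene');Q=cloud('scene',ds);im,d=snap('top');P=cloud('top',d)
st=sensors.sense(); r=R.from_euler('xyz',st['tcp_rot']).as_matrix()
cv2.imwrite('pics/gun.png',cv2.resize(s[150:330,180:330],(500,600),interpolation=2)[...,::-1])
for n,X in(('scene',Q),('top',P)):
    L=(X-st['eef_pos'])@r
    for z0 in (5,15,22,30,40,50,58,64):
        m=(abs(L[...,0])<35)&(abs(L[...,1])<35)&(L[...,2]>z0)&(L[...,2]<z0+7)
        if m.sum()>4: print(n,z0,m.sum(),L[m].mean(0).round(1),L[m].min(0).round(1),L[m].max(0).round(1))
print(st['eef_pos'],st['contact_force'])
# nipple approach: tip world, tool z
th=np.deg2rad(-22.05);Rb=R.from_euler('z',th).as_matrix(); tip=np.array([628.2,246.3,0])+Rb@[-50-76.4,0,70.7]; a=Rb@[-np.sin(.38),0,np.cos(.38)]
print('tip',tip,'axis',a)
for k in(-16-35,-16-5,0): print('TCP with floor',-k,'above',tip+a*(50.6-k))
```

```text
scene 5 46 [-3.9 13.   8.5] [-14.6  -3.6   5.2] [13.7 19.  11.9]
scene 15 85 [-4.2 12.1 17.3] [-19.1 -13.7  15.1] [22.7 22.1 21.2]
scene 30 22 [-2.   8.1 34.8] [-8.3 -3.2 31.4] [ 7.4 13.1 37. ]
scene 40 32 [-1.2  7.9 43.5] [-8.9 -3.8 40.2] [ 9.8 12.7 46.9]
scene 50 32 [-1.   8.  53.4] [-8.4  0.  50. ] [10.  12.3 56.8]
scene 58 43 [-1.9  7.9 61.9] [-10.   -3.9  58. ] [12.2 14.8 64.8]
scene 64 14 [ 0.6  7.3 65.6] [-9.1 -2.3 64. ] [14.7 11.9 68.7]
top 5 5 [12.  -7.2  8.6] [  8.9 -14.7   6. ] [14.7  2.6 11.9]
top 15 38 [12.1 -7.2 17.7] [  1.2 -22.9  15.3] [19.3 16.3 21.7]
top 58 15 [ 2.8 -9.3 62.5] [ -5.8 -13.4  58.7] [10.  -1.2 64.7]
top 64 10 [ 3.1 -9.3 65.9] [ -9.3 -13.6  64.2] [10.  -2.1 68.2]
[ 585.54611558 -240.70990273  238.18026257] [-0.38554822  1.16460268 -1.94025041]
tip [511.04532631 293.7525282   70.7       ] axis [-0.34379008  0.13924932  0.92866464]
TCP with floor 51 above [476.11625382 307.90025911 165.05232697]
TCP with floor 21 above [486.42995633 303.72277951 137.19238791]
TCP with floor 0 above [493.64954808 300.79854379 117.69043056]
```

View pics/gun.png

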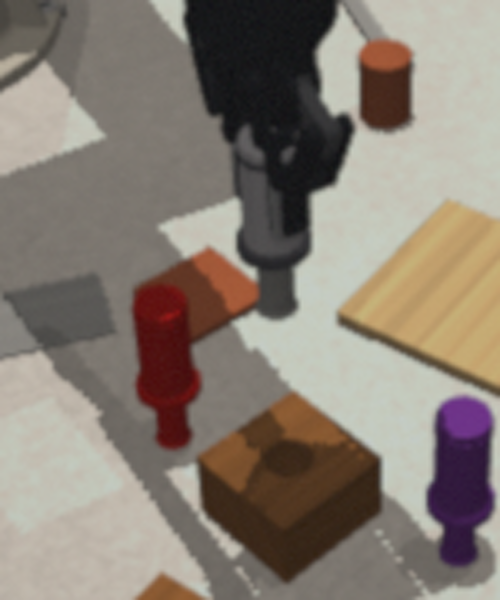

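The gun is out of the stand, held straight in the fingers, with its mouth at crop (278,310). The empty hole shows at (288,458), and the red and purple guns are untouched. Next I move to a point along the nipple's axis.

```bash
python3 g.py 465 312.4 195 0.3438 -0.1392 -0.9287 0.861 -0.348 0.371
```

```text
turn [-0.3833, -0.0003, 0.0001] shift [467.66, -318.84, 44.27] mm; now [ 585.5 -240.7  238.2] [-3.138 -0.     1.187] q [-0.39  0.36  1.61  0.    1.18 -0.01] F [-0.4  1.2 -1.9] open 32.1 t 13.3
```

To row units: -0.383 rad is -0.1915.

Call:
move_arm(motion=[[0,0,0,0.468,-0.319,0.02,0.02],[0,0,0,0.468,-0.319,0.02,0.02],[0,0,0,0.468,-0.319,0.02,0.02],[-0.1,0,0,0.468,-0.319,0.02,0.02],[-0.1915,0,0,0.468,-0.319,0.02,0.02],[-0.1915,0,0,0.468,-0.319,0.02,0.02],[-0.1915,0,0,0.468,-0.319,0.02,0.02],[-0.1915,0,0,0.468,-0.319,0.03,0.02]])

```text
clock: 14.3
eef_pos: [483.1, 230.6, 218.3]
tcp_rot: [2.759, 0.0, 1.187]
contact_force: [1.0, -0.7, -2.3]
opening: 0.375
grasp_force: 101.8
```

```bash
python3 g.py 470 310.4 182 0.3438 -0.1392 -0.9287 0.861 -0.348 0.371
```

```text
turn [0.003, -0.0003, 0.0006] shift [69.16, -52.51, 17.93] mm; now [483.1 230.6 218.3] [2.759 0.    1.187] q [ 0.65  0.14  2.02 -0.45  0.84  1.31] F [ 1.  -0.7 -2.3] open 32.0 t 14.3
```

Call:
move_arm(motion=[[0,0,0,0.065,-0.05,0.005,0.02],[0,0,0,0.065,-0.05,0.018,0.02],[0,0,0,0.065,-0.05,0.018,0.02],[0,0,0,0.065,-0.05,0.018,0.02],[0,0,0,0.065,-0.05,0.018,0.02]])

```text
clock: 14.92
eef_pos: [472.2, 302.8, 183.9]
tcp_rot: [2.758, -0.0, 1.185]
contact_force: [0.7, 0.8, -3.3]
opening: 0.378
grasp_force: 101.8
```

```bash
python3 g.py 476.1 307.9 165 0.3438 -0.1392 -0.9287 0.861 -0.348 0.371
python3 - <<'E'
from h import *
s,ds=snap('scene');Q=cloud('scene',ds); im,d=snap('top')
W=np.zeros((600,800,3),np.uint8); W[:,:450]=cv2.resize(s[100:200,320:395],(450,600),interpolation=2); W[:,450:]=cv2.resize(im[160:260,180:240],(350,600),interpolation=2)
cv2.imwrite('pics/appr.png',W[...,::-1])
st=sensors.sense(); r=R.from_euler('xyz',st['tcp_rot']).as_matrix(); L=(Q-st['eef_pos'])@r
for z0 in(24,34,44,52,58,62,66,100,108,112,116,120,124):
    m=(abs(L[...,0])<20)&(abs(L[...,1])<20)&(L[...,2]>z0)&(L[...,2]<z0+5)
    if m.sum()>2: print(z0,m.sum(),L[m].mean(0).round(1),L[m].min(0).round(1),L[m].max(0).round(1))
E
```

```text
turn [0.0033, -0.0001, -0.0014] shift [6.19, -5.52, 18.14] mm; now [472.2 302.8 183.9] [ 2.758 -0.     1.185] q [ 0.78  0.24  1.97 -0.48  0.83  1.48] F [ 0.7  0.8 -3.3] open 32.3 t 14.925
24 13 [-2.5  8.4 26.9] [-10.2  -0.6  25.4] [10.5 13.5 29. ]
34 15 [-2.2  8.9 36.1] [-10.7  -7.2  34.1] [ 5.9 15.  38.5]
44 15 [-1.9  7.6 46.6] [-8.8 -0.4 44.6] [12.4 13.3 48.5]
52 13 [-2.3  8.3 54.3] [-8.4 -0.1 52.1] [ 6.5 12.7 57. ]
58 17 [-1.6  7.9 60.5] [-10.1  -0.7  58.4] [ 9.2 13.8 63. ]
62 14 [-2.   8.5 64. ] [-9.6 -2.5 62.1] [ 8.  17.1 65.7]
116 5 [ 10.8  -3.8 120.2] [  4.8 -10.4 119.6] [ 14.3   0.3 120.6]
120 10 [  7.8  -1.3 121.8] [  1.9 -10.4 120.2] [ 13.7   5.  124.5]
124 7 [  6.7  -0.  126.4] [  3.7  -4.5 124.5] [ 11.2   5.  128.9]
```

View pics/appr.png

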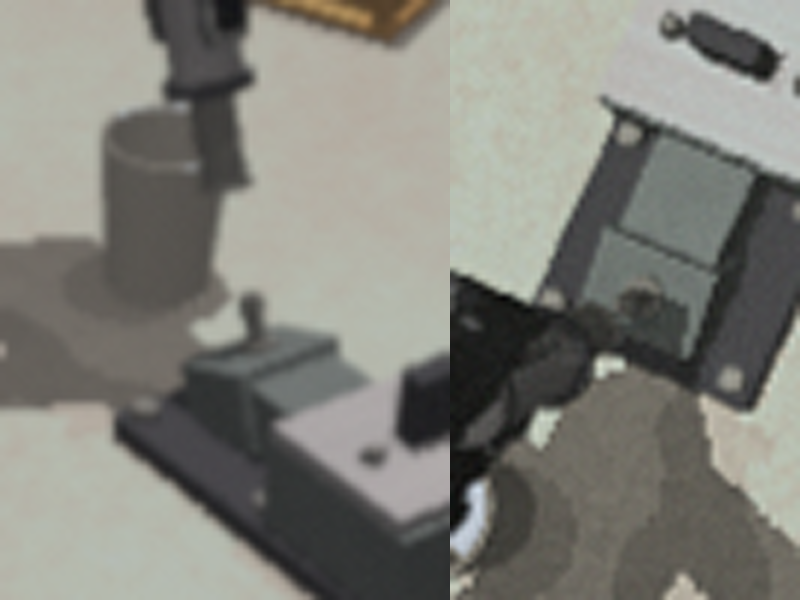

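The left view shows the nose mouth at crop (225,185) above the nipple head at (252,300). The right view shows the nipple at (640,300) with the gun coming in from the lower left. I'll close in and re-check the alignment.

To row units: 0.003 rad is 0.0015.

Call:
move_arm(motion=[[0.0015,0,0,0.004,-0.004,0.01,0.02],[0.0015,0,0,0.005,-0.004,0.025,0.02],[0.0015,0,0,0.005,-0.004,0.038,0.02],[0.0015,0,0,0.005,-0.004,0.038,0.02],[0.0015,0,0,0.005,-0.004,0.038,0.02],[0.0015,0,0,0.005,-0.004,0.038,0.02]])

```text
clock: 15.78
eef_pos: [483.6, 304.7, 146.9]
tcp_rot: [2.761, -0.001, 1.187]
contact_force: [-0.9, -0.3, -1.4]
opening: 0.377
grasp_force: 101.8
```

```bash
python3 g.py 486.4 303.7 137.2 0.3438 -0.1392 -0.9287 0.861 -0.348 0.371
python3 - <<'E'
from h import *
L=0
st=sensors.sense(); r=R.from_euler('xyz',st['tcp_rot']).as_matrix(); acc={}
for n in('scene','top'):
  for k in range(4):
    s,ds=snap(n); L=(cloud(n,ds)-st['eef_pos'])@r
    for z0,z1 in((50,57),(57,66),(79,82),(82,86),(86,91)):
        m=(abs(L[...,0])<20)&(abs(L[...,1])<20)&(L[...,2]>z0)&(L[...,2]<z1)
        acc.setdefault((n,z0),[]).append(L[m])
for k,v in acc.items():
    v=np.concatenate(v)
    if len(v)>4: print(k,len(v),v.mean(0).round(1),'x 5/95',np.percentile(v[:,0],[5,95]).round(1),'y',np.percentile(v[:,1],[5,95]).round(1))
s,_=load('scene'); im,_=load('top')
W=np.zeros((600,800,3),np.uint8); W[:,:450]=cv2.resize(s[115:175,335:380],(450,600),interpolation=2); W[:,450:]=cv2.resize(im[175:235,190:225],(350,600),interpolation=2)
cv2.imwrite('pics/appr2.png',W[...,::-1])
E
```

```text
turn [0.0003, -0.0008, -0.0] shift [0.1, -0.84, 10.16] mm; now [483.6 304.7 146.9] [ 2.761e+00 -1.000e-03  1.187e+00] q [ 0.76  0.31  1.98 -0.51  0.76  1.51] F [-0.9 -0.3 -1.4] open 32.2 t 15.775
('scene', 50) 75 [-1.7  8.3 53.6] x 5/95 [-8.8  7.1] y [-0.7 13.6]
('scene', 57) 98 [-2.1  8.4 61.6] x 5/95 [-9.7  9.4] y [ 0.  14.4]
('scene', 79) 13 [ 4.3  2.5 81.3] x 5/95 [-2.3  7.3] y [-3.   9.1]
('scene', 82) 25 [ 1.5  3.3 83.5] x 5/95 [-3.3  7. ] y [-0.5  7.8]
('scene', 86) 27 [ 1.6  3.8 88.2] x 5/95 [-1.5  5.1] y [-2.7  8.4]
('top', 50) 31 [-6.8  5.6 53.4] x 5/95 [-12.3  -0.9] y [-1.8  8.8]
('top', 57) 88 [-6.9  3.9 62.5] x 5/95 [-13.8   3.8] y [-8.1 10.1]
('top', 82) 5 [-3.2  2.2 85.3] x 5/95 [-5.7 -1.5] y [-0.5  3.5]
('top', 86) 10 [-3.8  0.8 88.1] x 5/95 [-5.2 -1.6] y [-2.5  3.1]
```

View pics/appr2.png

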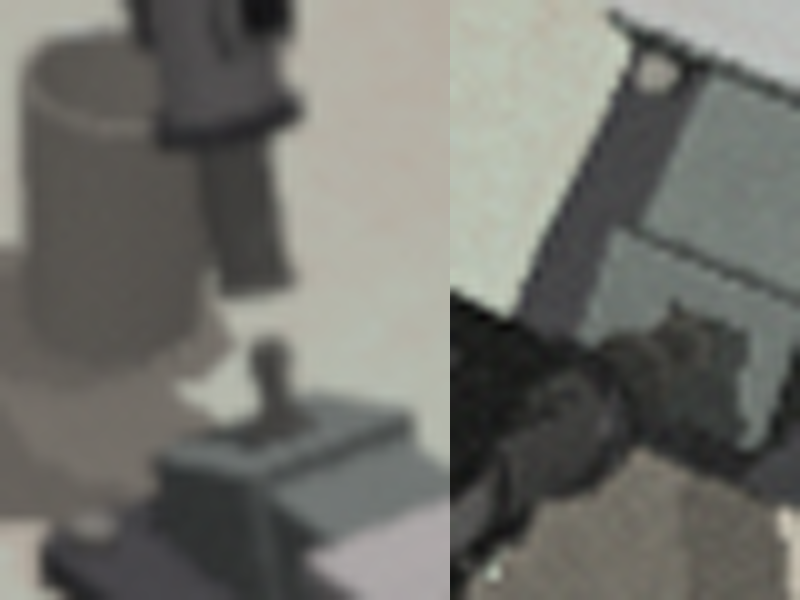

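The nose axis runs from crop (238,160) through the mouth (258,285) and, extended, meets the head at about (270,350). The remaining offset is about 0.5–1 mm. Pressing on gradually.

Call:
move_arm(motion=[[0,0,0,0.0005,-0.0008,0.005,0.02],[0,0,0,0.0005,-0.0008,0.01,0.02],[0,0,0,0.0005,-0.0008,0.015,0.02],[0,0,0,0.0005,-0.0008,0.019,0.02],[0,0,0,0.0005,-0.0008,0.019,0.02],[0,0,0,0.0005,-0.0008,0.019,0.02]], grip_force=110)

```text
clock: 16.92
eef_pos: [489.6, 302.6, 128.7]
tcp_rot: [2.762, -0.0, 1.187]
contact_force: [0.0, -0.2, -1.6]
opening: 0.378
grasp_force: 109.0
```

```bash
python3 g.py 493.65 300.8 117.7 0.3438 -0.1392 -0.9287 0.861 -0.348 0.371
```

```text
turn [0.0, -0.0003, 0.0] shift [-0.14, 0.08, 11.86] mm; now [489.6 302.6 128.7] [ 2.762 -0.     1.187] q [ 0.75  0.34  1.98 -0.53  0.72  1.53] F [ 0.  -0.2 -1.6] open 32.3 t 16.925
```

Inside the flare with no contact force. I'll go on 9 mm.

Call:
move_arm(motion=[[0,0,0,0.0003,0,0.003,0.02],[0,0,0,0.0003,0,0.006,0.02],[0,0,0,0.0003,0,0.009,0.02],[0,0,0,0.0003,0,0.009,0.02],[0,0,0,0.0003,0,0.009,0.02]])

```text
clock: 17.55
eef_pos: [492.7, 301.6, 120.3]
tcp_rot: [2.762, 0.0, 1.187]
contact_force: [0.2, -0.3, -2.2]
opening: 0.376
grasp_force: 109.0
```

```bash
python3 g.py 493.65 300.8 117.7 0.3438 -0.1392 -0.9287 0.861 -0.348 0.371
```

```text
turn [0.0, -0.0002, -0.0] shift [-0.39, 0.12, 2.82] mm; now [492.7 301.6 120.3] [2.762 0.    1.187] q [ 0.75  0.36  1.99 -0.54  0.7   1.53] F [ 0.2 -0.3 -2.2] open 32.1 t 17.55
```

Call:
move_arm(motion=[[0,0,0,0,0,0.001,0.02],[0,0,0,0,0,0.002,0.02],[0,0,0,0,0,0.003,0.02],[0,0,0,0,0,0.003,0.02]])

```text
clock: 18.05
eef_pos: [493.7, 301.1, 117.4]
tcp_rot: [2.762, 0.0, 1.187]
contact_force: [-0.1, 0.0, -2.0]
opening: 0.374
grasp_force: 109.0
```

Call:
move_arm(motion=[[0,0,0,0,0,0.001,0.02],[0,0,0,0,0,0.002,0.02],[0,0,0,0,0,0.002,0.02]])

```text
clock: 18.42
eef_pos: [494.4, 301.2, 116.3]
tcp_rot: [2.761, -0.001, 1.187]
contact_force: [-5.9, 1.2, 9.1]
opening: 0.374
grasp_force: 109.3
```

Call:
move_arm(motion=[[0,0,0,0,0,0.001,0.02],[0,0,0,0,0,0.002,0.02],[0,0,0,0,0,0.003,0.02],[0,0,0,0,0,0.004,0.02],[0,0,0,0,0,0.005,0.02],[0,0,0,0,0,0.006,0.02],[0,0,0,0,0,0.006,0.02],[0,0,0,0,0,0.006,0.02]])

```text
clock: 19.42
eef_pos: [496.5, 300.5, 111.0]
tcp_rot: [2.761, -0.001, 1.187]
contact_force: [-10.9, 0.8, 14.9]
opening: 0.375
grasp_force: 110.7
```

```bash
python3 g.py 493.65 300.8 117.7 0.3438 -0.1392 -0.9287 0.861 -0.348 0.371
```

```text
turn [0.0004, -0.001, -0.0005] shift [-0.76, -0.04, -7.25] mm; now [496.5 300.5 111. ] [ 2.761e+00 -1.000e-03  1.187e+00] q [ 0.74  0.38  1.99 -0.56  0.69  1.54] F [-10.9   0.8  14.9] open 32.0 t 19.425
```

Call:
move_arm(motion=[[0,0,0,0,-0.0003,0.0007,0.02],[0,0,0,0,-0.0003,0.0012,0.02],[0,0,0,0,-0.0003,0.0012,0.02],[0,0,0,0,-0.0003,0.0012,0.02]])

```text
clock: 19.92
eef_pos: [496.7, 300.7, 110.7]
tcp_rot: [2.761, -0.002, 1.186]
contact_force: [-17.9, 0.5, 27.5]
opening: 0.374
grasp_force: 111.9
```

Run:
```python
from h import *
st=sensors.sense(); r=R.from_euler('xyz',st['tcp_rot']).as_matrix(); print(st['eef_pos'],st['contact_force'],st['wrist_torque'])
p0=np.array([493.7,301.1,117.4]); p1=np.array([494.4,301.2,116.3]); print('from no-contact',r.T@(st['eef_pos']-p0),'from touch',r.T@(st['eef_pos']-p1),'F tool',r.T@(st['contact_force']+[0,0,2]))
s,ds=snap('scene'); L=(cloud('scene',ds)-st['eef_pos'])@r
m=(abs(L[...,0])<24)&(abs(L[...,1])<24)
for z0 in range(6,80,4):
    k=m&(L[...,2]>z0)&(L[...,2]<z0+4); print(z0,k.sum(),np.ptp(L[k][:,0]).round(1),end='; ')
cv2.imwrite('pics/press.png',cv2.resize(s[115:175,335:380],(450,600),interpolation=2)[...,::-1])
```

```text
[496.65487408 300.65699646 110.74414925] [-17.89105343   0.46489301  27.46348138] [-0.58992925  1.50043057 -0.45641295]
from no-contact [0.68758588 0.22165379 7.25988825] from touch [0.33399472 0.06333445 6.01092537] F tool [ -6.2350551   -4.59817953 -33.59141984]
6 16 25.3; 10 16 25.9; 14 32 39.4; 18 14 32.9; 22 8 17.3; 26 13 20.2; 30 8 11.9; 34 10 16.7; 38 10 16.1; 42 12 16.9; 46 12 15.1; 50 11 15.8; 54 8 14.5; 58 10 20.4; 62 13 17.5; 66 49 46.6; 70 15 46.1; 74 7 45.5; 78 3 11.6;
```

View pics/press.png

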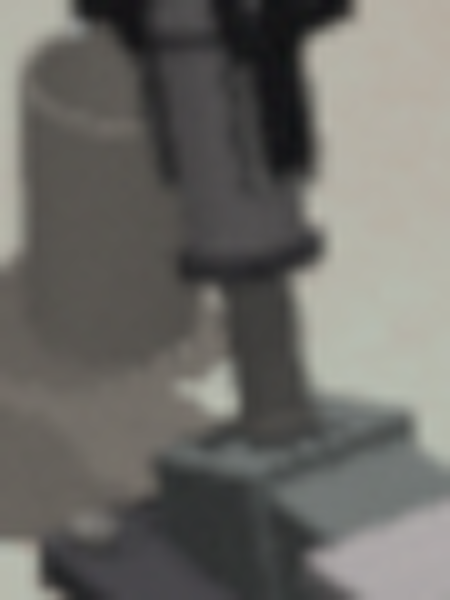

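The nose now sits about 3 mm off the sloped face, at crop (280,435). The hard stop was reached after about 6.5 mm of travel. I'll ease the push a little and take off the side load.

Call:
move_arm(motion=[[0,0,0,-0.0003,-0.0003,-0.0006,0.02],[0,0,0,-0.0003,-0.0003,-0.0006,0.02],[0,0,0,-0.0003,-0.0003,-0.0006,0.02],[0,0,0,-0.0003,-0.0003,-0.0006,0.02],[0,0,0,-0.0003,-0.0003,-0.0006,0.02],[0,0,0,-0.0003,-0.0003,-0.0006,0.02]])

```text
clock: 20.72
eef_pos: [496.4, 300.6, 110.9]
tcp_rot: [2.76, -0.002, 1.187]
contact_force: [-11.0, -0.4, 21.0]
opening: 0.376
grasp_force: 111.1
```

```bash
python3 -c "
from rig import order; print(order.sign_off())"
```

```text
the job is handed in; nothing more can be done
None
```

I seated the cover flush on its pins and let go, then snapped the gun onto the nipple and handed in at about 21 s, still gripping the gun and holding the nipple against its stop with about 25 N; I don't have the judge's verdict.

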